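# Put the washed ornament blocks back into the slackened forme

### The arm

A 6-joint arm with a two-finger parallel gripper is mounted at the origin on a cart in front of the work surface, level with it; the furniture and walls round the work are solid. World frame = base frame: x ahead of the robot, y to its left, z up, the work surface at z = 0. Lengths are in mm, angles in rad, forces in N, time in s.
With the tool pointing down it reaches from about 350 to 875 mm from the base axis. Payload 4.2 kg.
Tool frame: the origin (TCP) lies between the finger pads; the fingertips stand 25 mm ahead of it and the grasp point (between the pads) lies 6 mm ahead of it; z points along the fingers, y is the line along which they close (so a half turn about z gives the same grasp; the last joint's range is limited). The gripper opens to 85 mm and grips with 20 to 120 N. Pads are 22 mm wide; open, the fingers measure 114 mm over their backs; the gripper's body (76 mm by 85 mm) begins 54 mm behind the grasp point. The pads swing forward as they close: fully open they stand 13 mm farther back than shut.
Start: joints at [1.533, 0.385, 0.008, 0, -1.194, -0.259], TCP at [182.756, 597.662, 223.212] pointing down, gripper open.
Joint ranges: [-3.14, 3.14], [-1.21, 2.06], [-1.07, 1.41], [-3.16, 2.05], [-2.99, -0.16], [-3.1, 3.1]. Speed limits (rad/s): [2.79, 2.79, 3.14, 3.14, 3.14, 3.14].

### API

Orientations are given as a unit quaternion [x, y, z, w].
In Python, from bench import arm gives the robot as it stands.
- The arm moves only by the shell command python3 -m pendant 'ROWS'. ROWS is JSON, a list of rows, each a list of 7 numbers: the shift along the tool's x, y, z in m, then the turn, a rotation vector about the tool's x, y, z in degrees, then the finger opening in m, from 0 to 0.0854. In form: [[x, y, z, wx, wy, wz, fingers], ...]. A call has 1 to 12 rows; each row shifts and turns the commanded pose from where the row before left it, along the tool's axes as they then stand; what a row does not reach is not made up. A row lasts 1/10 s, in which the tool goes at most 50 mm and 8.59 degrees, less where a joint would pass 70% of its speed; a pose out of reach is approached as far as the arm can. A call is refused whole if a number of a shift passes 0.05 or a number of a turn 8.59, either way. A call with a gripper value outside its range is refused whole. The fingers move at their own pace and stop on an object; the grip force is fixed at half the most. Time passes only in rows, so rows that do not move let the fingers close. It gives the time, the measured TCP pose, the force, the opening and the grip force at its end, in the units of the state.
- arm.read_state(): the state, without advancing time (a new reading comes with each control period).
- arm.get_image(name): name is "side" or "top"; returns a dict with "image" (400x640x3 uint8, red, green, blue), "fx", "fy", "cx", "cy" (pixels), "xyz" and "rotation" of the camera in the world. Camera axes: x right, y down, z forward; pixel columns grow to the right and rows downward; lengths in mm; the calibration is good to about 2 mm. A picture is of the moment at which its call begins. There is no depth.
- arm.job_done(): hands the job in; it is judged then, once.
The state is a dict: "clock": time; "joints": joint angles; "joint_vel": joint speeds; "joint_efforts": joint torques, N m; "position": TCP position; "ee_rot": TCP orientation; "contact_force": force on the tool from outside, world axes, zero at the start; "wrist_torque": the same for the moment, N m; "gripper_width": finger opening in mm; "grasp_force": force on a finger pad.
Only numpy, scipy, OpenCV 4.12 (cv2) and the standard library are available. Lean on these libraries where they do the work, as an engineer would, in place of code of your own. Each camera call takes 0.05 s, during which the arm holds its last target. There are 200 camera calls.

### The job

The four carved ornament blocks were lifted out of the printing forme to be washed. Put each one back, carved face up, into the one space between the wooden furniture of the steel chase that matches its size and shape, so that all four lie flat on the bed and square in their spaces; leave the uncut grey block and the mixing cup where they stand.

Things in the scene. Friction and masses are not known exactly. Their poses are not given: they have to be found in the camera images.
- rosette_block: loose printing block, 58 x 58 mm (along its own x and y) and 23 mm high: pale wooden mount with a teal lino face carved with an eight-petalled rosette in a thin square frame, inked black; looks the same after a half turn or a quarter turn. Origin: centre of its underside, z up out of the carved face. Starts face up on the desk
- leaf_block: loose printing block, 74 x 42 mm (along its own x and y) and 23 mm high: pale wooden mount with a teal lino face carved with a pair of pointed leaves, tip to tip along the block's length, in a thin frame, inked black; looks the same after a half turn. Origin: centre of its underside, z up out of the carved face. Starts face up on the desk
- border_block: loose printing block, 82 x 26 mm (along its own x and y) and 23 mm high: pale wooden mount with a teal lino face carved with a border strip: a row of seven lozenges between two lines along the block's length, inked black; looks the same after a half turn. Origin: centre of its underside, z up out of the carved face. Starts face up on the desk
- star_block: loose printing block, 38 x 38 mm (along its own x and y) and 23 mm high: pale wooden mount with a teal lino face carved with a small eight-pointed star in a ring, inked black; looks the same after a half turn or a quarter turn. Origin: centre of its underside, z up out of the carved face. Starts face up on the desk
- space_rosette: fixed space for rosette_block: square opening 70 x 70 mm in a 100 x 100 mm field of brown wooden furniture in the steel chase. Origin at the centre of the opening's floor, 12 mm above the desk, z up; walls upright, furniture and chase 10 mm above the floor, so a seated block stands 13 mm proud. The four fields lie 2 by 2, 100 mm apart, all at one yaw; which is where changes
- space_leaf: fixed space for leaf_block: long opening 86 x 54 mm (along its own x and y) in a 100 x 100 mm field of brown wooden furniture in the steel chase. Origin at the centre of the opening's floor, 12 mm above the desk, z up; walls upright, furniture and chase 10 mm above the floor, so a seated block stands 13 mm proud. The four fields lie 2 by 2, 100 mm apart, all at one yaw; which is where changes
- space_border: fixed space for border_block: long opening 94 x 38 mm (along its own x and y) in a 100 x 100 mm field of brown wooden furniture in the steel chase. Origin at the centre of the opening's floor, 12 mm above the desk, z up; walls upright, furniture and chase 10 mm above the floor, so a seated block stands 13 mm proud. The four fields lie 2 by 2, 100 mm apart, all at one yaw; which is where changes
- space_star: fixed space for star_block: square opening 50 x 50 mm in a 100 x 100 mm field of brown wooden furniture in the steel chase. Origin at the centre of the opening's floor, 12 mm above the desk, z up; walls upright, furniture and chase 10 mm above the floor, so a seated block stands 13 mm proud. The four fields lie 2 by 2, 100 mm apart, all at one yaw; which is where changes
- blank_block: loose uncut block, 58 x 58 mm and 23 mm high: the same wooden mount with a plain grey lino face, no carving; it is not part of the forme. Origin at the centre of its underside, z up
- mix_cup: small white mixing cup, 44 mm across and 32 mm high, standing open end up among the blocks; not part of the job. Origin at the centre of its foot, z up
There are look-alikes about, which are no part of the job. Leave any pink or red look-alike of the star_block alone.

How it is judged:
By the outcome, as a careful person would: the job done as asked, in the order asked, and still so for the second after the job is handed in, with the robot touching nothing.
It also fails if it takes over 93 s, if anything falls off the work surface, if the arm or the gripper's body presses on something with over 40 N, if the wrist force passes 120 N, or if a joint passes its speed limit or range.

## Working session

There is one attempt and no reset: what is moved stays moved. The work goes in short steps, Python scripts to look and compute and a shell command to move; the robot and the scene stay as the last step left them, time stands still between calls to the robot, and variables do not carry over. Pictures are saved under pics/ and viewed, at most 14 in all, crops included, and the job is handed in when it is done.

```bash
mkdir -p pics; ls
python3 - <<'E'
from bench import arm
import cv2
s=arm.read_state();print(s)
for n in("top","side"):
    d=arm.get_image(n);cv2.imwrite(f"pics/{n}0.png",d["image"][:,:,::-1]);print({k:v for k,v in d.items() if k!="image"})
E
```

```text
pics
{'clock': 0.0, 'joints': array([ 1.53258746e+00,  3.85564689e-01,  6.62513432e-03, -5.27190356e-04,
       -1.19400359e+00, -2.58599391e-01]), 'joint_vel': array([ 1.71570865e-04, -1.42898831e-04,  1.25653261e-03, -1.03467591e-03,
       -3.89054954e-05,  6.61472107e-04]), 'joint_efforts': array([-9.24878404e-04, -3.92292023e+01,  1.88399345e+01,  4.18623984e+00,
       -4.69921360e-03, -1.76374542e-06]), 'position': array([182.59225386, 597.09860831, 222.11224516]), 'ee_rot': array([ 9.88993319e-01, -1.47956085e-01, -1.25468026e-04,  1.09384354e-03]), 'contact_force': array([ 0.15983017,  0.53398443, -0.25499108]), 'wrist_torque': array([-0.03223889, -0.0053399 ,  0.02578355]), 'grasp_force': 0.0, 'gripper_width': 85.28525072296578}
{'fx': 450.17897728490567, 'fy': 450.17897728490567, 'cx': 309.42839936820053, 'cy': 203.6837617638391, 'xyz': array([ 310.36014311, -123.20344991, 1504.74036993]), 'rotation': array([ 0.71378937, -0.69696834,  0.05006039, -0.04726345])}
{'fx': 366.9144430968787, 'fy': 366.9144430968787, 'cx': 315.6591602820306, 'cy': 201.60446458906063, 'xyz': array([  389.62524763, -1045.70230157,   523.9306912 ]), 'rotation': array([ 0.84960813, -0.0613539 ,  0.02269246, -0.52334194])}
```

View pics/top0.png

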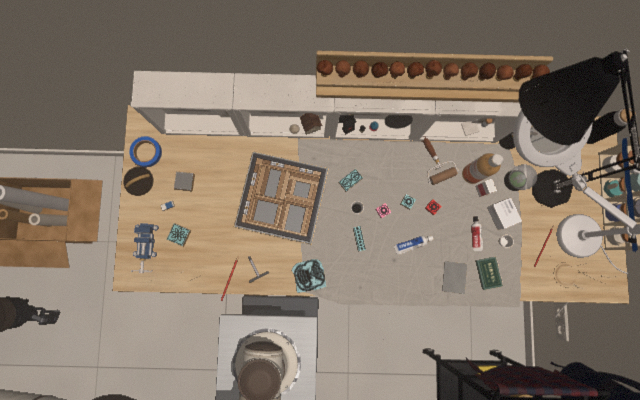

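View pics/side0.png

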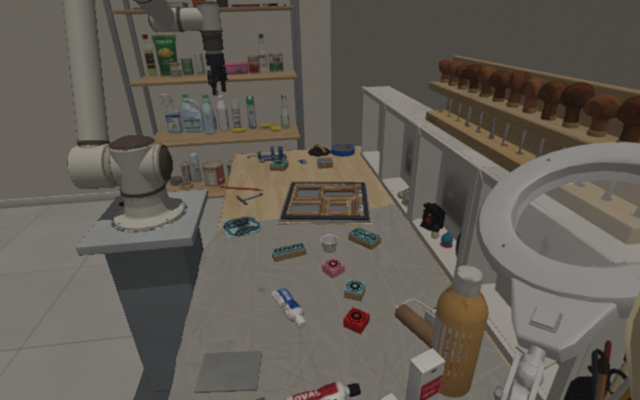

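```bash
cat > h.py <<'E'
import numpy as np,cv2
from scipy.spatial.transform import Rotation as R
from bench import arm
def ray(d,u,v,z):
    r=R.from_quat(d["rotation"]).apply([(u-d["cx"])/d["fx"],(v-d["cy"])/d["fy"],1.]) if np.shape(d["rotation"])==(4,) else d["rotation"]@[(u-d["cx"])/d["fx"],(v-d["cy"])/d["fy"],1.]
    return d["xyz"]+r*(z-d["xyz"][2])/r[2]
def proj(d,p):
    c=R.from_quat(d["rotation"]).inv().apply(np.asarray(p,float)-d["xyz"])
    return np.array([c[0]/c[2]*d["fx"]+d["cx"],c[1]/c[2]*d["fy"]+d["cy"]])
def crop(d,x,y,w,h,k,name):
    cv2.imwrite(name,cv2.resize(d["image"][y:y+h,x:x+w,::-1],None,fx=k,fy=k,interpolation=cv2.INTER_CUBIC))
E
python3 - <<'E'
from h import *
d=arm.get_image("top")
crop(d,160,145,175,105,4.5,"pics/a.png"); crop(d,330,160,120,90,6.5,"pics/b.png")
hsv=cv2.cvtColor(d["image"],cv2.COLOR_RGB2HSV)
m=((hsv[...,0]>75)&(hsv[...,0]<105)&(hsv[...,1]>60)).astype(np.uint8)
m=cv2.morphologyEx(m,cv2.MORPH_CLOSE,np.ones((3,3)))
n,l,st,c=cv2.connectedComponentsWithStats(m)
for i in range(1,n):
    if 40<st[i,4]<800:
        ys,xs=np.where(l==i);pts=np.array([ray(d,u,v,23)[:2] for u,v in zip(xs,ys)],np.float32)
        print(c[i].round(1),st[i,4],ray(d,*c[i],23).round(0)[:2],cv2.minAreaRect(pts))
E
```

```text
[614.8 189.4] 93 [  589. -1148.] ((595.3748168945312, -1146.5406494140625), (44.22090530395508, 43.37563705444336), 1.4049012660980225)
[622.2 391.3] 71 [  -57. -1127.] ((-56.752281188964844, -1127.7120361328125), (53.80077362060547, 23.822311401367188), 69.75111389160156)
```

View pics/a.png

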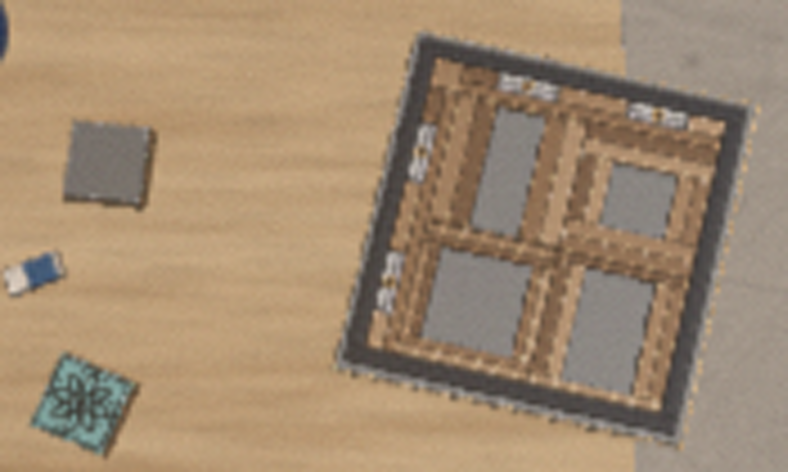

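View pics/b.png

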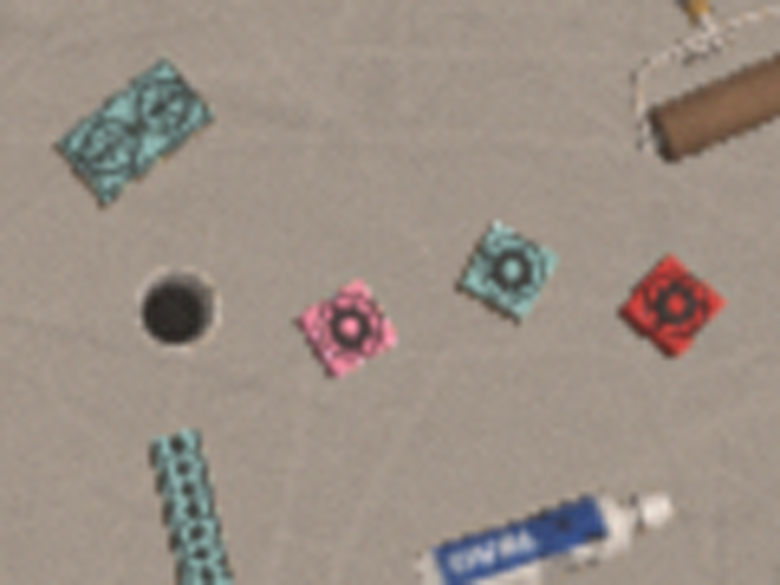

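```bash
cat >> h.py <<'E'
def teal(d,x,y,w,h,z,k=6):
    im=cv2.resize(d["image"][y:y+h,x:x+w],None,fx=k,fy=k,interpolation=cv2.INTER_CUBIC).astype(int)
    m=((im[...,1]-im[...,0])>12).astype(np.uint8)
    n,l,st,c=cv2.connectedComponentsWithStats(cv2.morphologyEx(m,cv2.MORPH_CLOSE,np.ones((13,13))))
    i=1+st[1:,4].argmax();v,u=np.where(l==i)
    p=np.array([ray(d,x+(a+.5)/k-.5,y+(b+.5)/k-.5,z)[:2] for a,b in zip(u,v)],np.float32)
    r=cv2.minAreaRect(p);b=cv2.boxPoints(r);e=max((b[1]-b[0],b[2]-b[1]),key=np.linalg.norm)
    cn=p.mean(0);return np.r_[cn,r[0]].round(1),np.round(r[1],1),round(np.degrees(np.arctan2(e[1],e[0]))%180,1)
E
python3 - <<'E'
from h import *
d=arm.get_image("top");s=arm.get_image("side")
for n,b,bs in(("leaf",(335,165,32,30),(343,223,42,30)),("star",(398,190,22,24),(340,276,30,28)),("border",(348,222,26,34),(266,240,45,24)),("ros",(162,218,34,34),(264,160,30,15))):
    print(n,teal(d,*b,23),"side",teal(s,*bs,23))
c=np.array([ray(d,160+(a+.5)/4.5-.5,145+(b+.5)/4.5-.5,22)[:2] for a,b in((420,35),(750,105),(678,440),(340,368))])
print(c.round(0),c.mean(0),[np.degrees(np.arctan2(*(c[(i+1)%4]-c[i])[::-1]))%90 for i in range(4)],[np.linalg.norm(c[(i+1)%4]-c[i]) for i in range(4)])
for nm,q in dict(border=((497,105),(547,112),(522,238),(470,228)),star=((612,160),(678,172),(664,238),(598,228)),ros=((437,248),(532,262),(515,358),(420,342)),leaf=((583,266),(658,282),(632,395),(562,378))).items():
    p=np.array([ray(d,160+(a+.5)/4.5-.5,145+(b+.5)/4.5-.5,12)[:2] for a,b in q]);print(nm,p.mean(0).round(1),[np.linalg.norm(p[(i+1)%4]-p[i]).round() for i in range(4)])
crop(s,260,170,125,60,6.4,"pics/c.png")
E
```

```text
leaf (array([ 600.9, -261.5,  601.1, -261.4]), array([39.7, 72.3]), np.float32(131.1)) side (array([ 602.7, -271.9,  602.5, -270.3]), array([43.6, 72.7]), np.float32(129.7))
star (array([ 532.1, -454.7,  532.2, -454.9]), array([37.1, 38.2]), np.float32(151.8)) side (array([ 533. , -461.3,  533.2, -460.4]), array([40.8, 38.5]), np.float32(62.3))
border (array([ 405.2, -292.5,  405.5, -292.1]), array([81.3, 23.3]), np.float32(13.4)) side (array([ 406.4, -301.9,  407.6, -301.6]), array([80.7, 27. ]), np.float32(11.7))
ros (array([403.8, 303.8, 403.6, 303.5]), array([55. , 55.1]), np.float32(158.4)) side (array([405.3, 292.5, 405.8, 293.7]), array([70.2, 57.1]), np.float32(76.3))
[[ 686.   68.]
 [ 639. -180.]
 [ 388. -132.]
 [ 434.  116.]] [536.70983349 -32.08605164] [np.float64(79.18342687793677), np.float64(79.17315889802722), np.float64(79.36170809760499), np.float64(79.11352356268874)] [np.float64(253.04058685763226), np.float64(255.5243706915142), np.float64(253.3087330911526), np.float64(256.3127500821357)]
border [586.4  -1.4] [np.float64(38.0), np.float64(97.0), np.float64(40.0), np.float64(96.0)]
star [566.8 -98.5] [np.float64(50.0), np.float64(51.0), np.float64(50.0), np.float64(53.0)]
ros [486.5  19.6] [np.float64(72.0), np.float64(73.0), np.float64(71.0), np.float64(71.0)]
leaf [468.2 -79.4] [np.float64(57.0), np.float64(86.0), np.float64(53.0), np.float64(85.0)]
```

View pics/c.png

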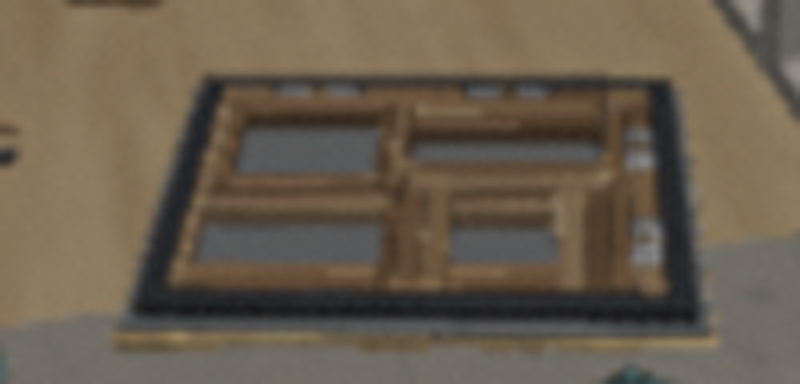

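```bash
cat > go.py <<'E'
import sys;from h import *
# go.py x y z closing_yaw : tool-z turn (deg), then tool shifts after that turn (mm)
x,y,z,c=map(float,sys.argv[1:]);s=arm.read_state();M=R.from_quat(s["ee_rot"])
Y=M.apply([0,1,0]);now=np.degrees(np.arctan2(Y[1],Y[0]));t=(now-c+90)%180-90
D=np.array([x,y,z])-s["position"];N=M*R.from_euler("z",t,degrees=True)
print("t",s["clock"],"pos",s["position"].round(1),"close",round(now%180,1),"tilt",M.apply([0,0,1])[:2].round(3),"w",round(s["gripper_width"],1),"F",s["contact_force"].round(1),"grip",round(s["grasp_force"]),"j",s["joints"].round(2))
print("TURN",round(t,1),"SHIFT",N.inv().apply(D).round(1))
E
python3 go.py 403.7 303.6 100 68.3
```

```text
t 0.25 pos [182.7 597.4 222.7] close 73.0 tilt [-0.    -0.001] w 85.4 F [ 0.3 -0.4  0.5] grip 0 j [ 1.53  0.39  0.01 -0.   -1.19 -0.26]
TURN 4.7 SHIFT [314.  191.2 122.9]
```

```bash
python3 -m pendant '[[0,0,0,0,0,4.7,0.085],[0.0314,0.0191,0.0123,0,0,0,0.085],[0.0314,0.0191,0.0123,0,0,0,0.085],[0.0314,0.0191,0.0123,0,0,0,0.085],[0.0314,0.0191,0.0123,0,0,0,0.085],[0.0314,0.0191,0.0123,0,0,0,0.085],[0.0314,0.0191,0.0123,0,0,0,0.085],[0.0314,0.0191,0.0123,0,0,0,0.085],[0.0314,0.0191,0.0123,0,0,0,0.085],[0.0314,0.0191,0.0123,0,0,0,0.085],[0.0314,0.0191,0.0123,0,0,0,0.085],[0,0,0,0,0,0,0.085]]'; python3 go.py 403.7 303.6 33 68.3
```

```text
clock: 1.45
position: [404.3, 300.0, 98.4]
ee_rot: [0.982, -0.191, -0.001, 0.002]
contact_force: [-0.0, -0.1, -0.1]
gripper_width: 84.9
grasp_force: 0.0
t 1.45 pos [404.3 300.   98.4] close 68.0 tilt [-0.003 -0.004] w 84.9 F [-0.  -0.1 -0.1] grip 0 j [ 0.96  0.32 -0.45 -0.   -0.81  0.23]
TURN -0.3 SHIFT [-1.8 -3.4 65.4]
```

```bash
python3 -m pendant '[[0,0,0.02,0,0,0,0.085],[0,0,0.025,0,0,0,0.085],[0,0,0.018,0,0,0,0.085],[0,0,0,0,0,0,0.085]]'; python3 go.py 403.7 303.6 33 68.3
python3 - <<'E'
from h import *
a=arm.get_image("top");crop(a,140,180,100,75,6,"pics/d1.png")
b=arm.get_image("side");crop(b,230,110,100,75,6,"pics/d2.png")
cv2.imwrite("pics/d.png",np.hstack([cv2.imread("pics/d1.png"),cv2.imread("pics/d2.png")])[:, :, :][::1, ::1]) 
i=cv2.imread("pics/d.png");cv2.imwrite("pics/d.png",cv2.resize(i,(800,300)))
E
```

```text
clock: 1.85
position: [402.7, 303.1, 35.3]
ee_rot: [0.982, -0.188, -0.001, 0.002]
contact_force: [-0.2, -0.3, 0.2]
gripper_width: 85.1
grasp_force: 0.0
t 1.85 pos [402.7 303.1  35.3] close 68.3 tilt [-0.003 -0.004] w 85.1 F [-0.2 -0.3  0.2] grip 0 j [ 0.97  0.41 -0.51 -0.   -0.65  0.22]
TURN -0.0 SHIFT [ 0.8 -0.9  2.3]
```

View pics/d.png

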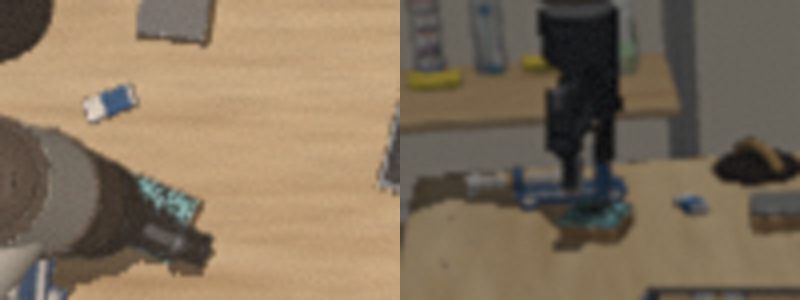

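```bash
python3 -m pendant '[[0,0,0.002,0,0,0,0.07],[0,0,0,0,0,0,0.05],[0,0,0,0,0,0,0.04],[0,0,0,0,0,0,0.04],[0,0,0,0,0,0,0.04],[0,0,0,0,0,0,0.04]]'; python3 go.py 403.7 303.6 33 68.3
```

```text
clock: 2.55
position: [403.9, 304.1, 35.4]
ee_rot: [0.982, -0.188, 0.0, -0.0]
contact_force: [1.0, -0.1, 0.1]
gripper_width: 40.1
grasp_force: 0.0
t 2.55 pos [403.9 304.1  35.4] close 68.3 tilt [0. 0.] w 40.1 F [ 1.  -0.1  0.1] grip 0 j [ 0.97  0.41 -0.51  0.   -0.64  0.23]
TURN -0.0 SHIFT [0.  0.6 2.4]
```

Run:
```python
from h import *
b=arm.get_image("side");crop(b,250,130,75,50,10,"pics/e.png")
print("tip@25",proj(b,[403.9,304.1,10]),"tcp",proj(b,[403.9,304.1,35]),"top ctr",proj(b,[403.7,303.6,23]))
```

```text
tip@25 [278.33923467 164.92450048] tcp [277.87659168 158.86491296] top ctr [278.05272807 161.8339795 ]
```

View pics/e.png

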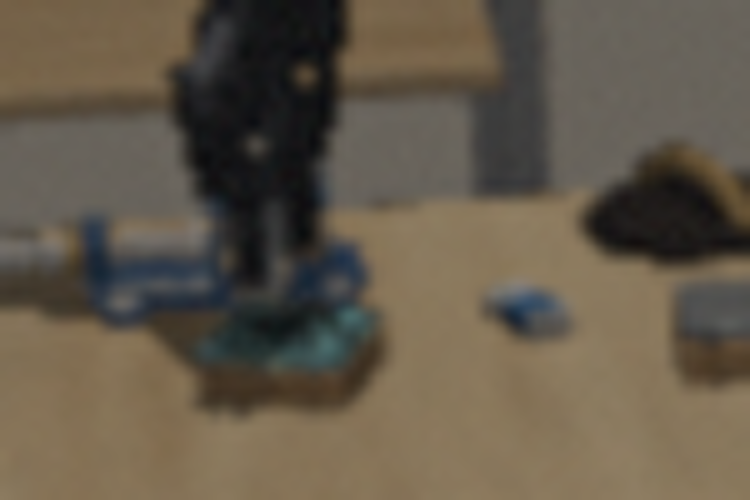

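```bash
python3 -m pendant '[[0,0,0,0,0,0,0.085],[0,0,0,0,0,0,0.085],[0,0,0,0,0,0,0.085],[0,0,0,0,0,0,0.085],[0,0,0.007,0,0,0,0.085],[0,0,0.006,0,0,0,0.085],[0,0,0,0,0,0,0.085],[0,0,0,0,0,0,0.05],[0,0,0,0,0,0,0.04],[0,0,0,0,0,0,0.04],[0,0,0,0,0,0,0.04]]'; python3 go.py 403.7 303.6 33 68.3
```

```text
clock: 3.7
position: [403.9, 304.2, 22.4]
ee_rot: [0.982, -0.188, 0.0, -0.0]
contact_force: [-0.1, -0.9, 0.4]
gripper_width: 40.0
grasp_force: 0.0
t 3.7 pos [403.9 304.2  22.4] close 68.3 tilt [0. 0.] w 40.0 F [-0.1 -0.9  0.4] grip 0 j [ 0.97  0.43 -0.53 -0.   -0.61  0.22]
TURN -0.0 SHIFT [ -0.    0.6 -10.6]
```

Run:
```python
from h import *
b=arm.get_image("side");crop(b,255,135,50,38,10,"pics/f1.png")
a=arm.get_image("top");crop(a,150,205,50,38,10,"pics/f2.png")
cv2.imwrite("pics/f.png",cv2.resize(np.hstack([cv2.imread("pics/f1.png"),cv2.imread("pics/f2.png")]),(800,304)))
print(proj(a,[403.9,304.1,20]),proj(a,[403.9,304.1,80]))
```

```text
[177.86184484 234.32324935] [172.473335 232.997708]
```

View pics/f.png

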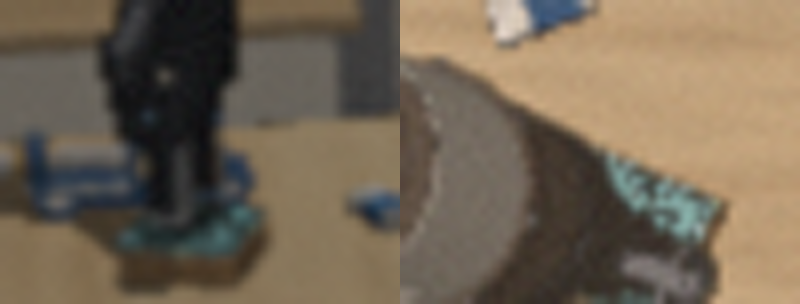

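```bash
python3 -m pendant '[[0,0,0.002,0,0,0,0.04],[0,0,0,0,0,0,0.04]]'; python3 -m pendant '[[0,0,0.002,0,0,0,0.04],[0,0,0,0,0,0,0.04]]';python3 -m pendant '[[0,0,0.002,0,0,0,0.04],[0,0,0,0,0,0,0.04]]'
```

```text
clock: 4.0
position: [403.7, 303.9, 20.0]
ee_rot: [0.982, -0.188, -0.0, 0.0]
contact_force: [-0.4, 0.3, -0.3]
gripper_width: 40.0
grasp_force: 0.0
clock: 4.2
position: [403.7, 303.9, 17.9]
ee_rot: [0.982, -0.188, -0.0, 0.0]
contact_force: [-0.2, -0.1, -0.2]
gripper_width: 39.8
grasp_force: 0.0
clock: 4.4
position: [403.7, 303.9, 15.9]
ee_rot: [0.982, -0.188, -0.0, 0.0]
contact_force: [0.2, -0.1, -0.6]
gripper_width: 40.4
grasp_force: 0.0
```

```bash
for i in 1 2 3 4; do python3 -m pendant '[[0,0,0.002,0,0,0,0.04],[0,0,0,0,0,0,0.04]]' | grep -E "posi|contact|width"; done
```

```text
position: [403.7, 303.9, 14.0]
contact_force: [0.6, 0.1, 0.9]
gripper_width: 40.1
position: [403.9, 304.2, 13.4]
contact_force: [-2.8, -1.5, 9.7]
gripper_width: 39.7
position: [404.0, 304.2, 13.4]
contact_force: [-5.9, -2.4, 23.3]
gripper_width: 39.8
position: [404.0, 304.2, 13.3]
contact_force: [-11.1, -5.6, 39.3]
gripper_width: 40.1
```

```bash
python3 -m pendant '[[0,0,-0.005,0,0,0,0.04],[0,0,0,0,0,0,0.04]]' | grep -E "posi|contact|width"
python3 - <<'E'
from h import *
b=arm.get_image("side");crop(b,255,130,55,45,14,"pics/g.png")
p=arm.read_state()["position"];print(p)
for dz in(-25,-10,0,10,23-p[2]): print(dz,(proj(b,p+[0,0,dz])-[255,130])*14)
E
```

```text
position: [404.3, 304.7, 14.3]
contact_force: [0.1, -0.2, 1.2]
gripper_width: 39.7
[403.98943524 304.29799472  13.52676198]
-25 [332.523794   560.46515266]
-10 [328.70387568 510.41335919]
0 [326.13715493 476.78201787]
10 [323.55416895 442.93755583]
9.473238016726068 [323.69063916 444.72570374]
```

View pics/g.png

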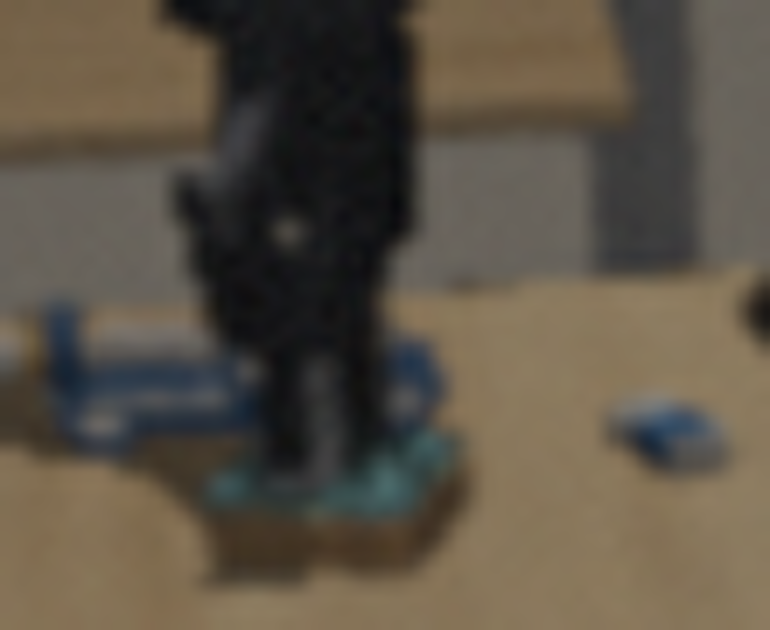

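```bash
python3 -m pendant '[[0,0,-0.01,0,0,0,0.085],[0,0,0,0,0,0,0.085],[0,0,0,0,0,0,0.085],[0,0,0,0,0,0,0.085],[0,0,0.008,0,0,0,0.085],[0,0,0.008,0,0,0,0.085],[0,0,0,0,0,0,0.085]]' | grep -E "posi|contact|width"
```

```text
position: [403.1, 303.0, 5.5]
contact_force: [-0.6, -0.2, -0.2]
gripper_width: 85.1
```

```bash
python3 -m pendant '[[0,0,0.005,0,0,0,0.085],[0,0,0,0,0,0,0.085]]' | grep -E "posi|contact|width"
```

```text
position: [403.6, 303.7, 1.5]
contact_force: [0.2, -0.4, 0.8]
gripper_width: 85.2
```

```bash
python3 -m pendant '[[0,0,0.0025,0,0,0,0.085],[0,0,0,0,0,0,0.05],[0,0,0,0,0,0,0.04],[0,0,0,0,0,0,0.04],[0,0,0,0,0,0,0.04],[0,0,0,0,0,0,0.04]]'; python3 go.py 403.7 303.6 0 68.3
```

```text
clock: 6.95
position: [404.2, 304.5, 0.3]
ee_rot: [0.982, -0.188, 0.0, -0.0]
contact_force: [-0.6, 0.5, 5.3]
gripper_width: 56.2
grasp_force: 64.6
t 6.95 pos [4.042e+02 3.045e+02 3.000e-01] close 68.3 tilt [0.001 0.001] w 56.2 F [-0.6  0.5  5.3] grip 65 j [ 0.97  0.47 -0.54  0.   -0.56  0.22]
TURN 0.0 SHIFT [-0.1  1.   0.3]
```

```bash
python3 -m pendant '[[0,0,-0.02,0,0,0,0.04],[0,0,-0.03,0,0,0,0.04],[0,0,-0.03,0,0,0,0.04],[0,0,0,0,0,0,0.04]]'; python3 go.py 487.2 18.5 80 79.2
```

```text
clock: 7.35
position: [405.5, 306.1, 83.2]
ee_rot: [0.982, -0.188, 0.002, -0.004]
contact_force: [0.4, 0.4, -1.6]
gripper_width: 56.4
grasp_force: 64.1
t 7.35 pos [405.5 306.1  83.2] close 68.3 tilt [0.005 0.006] w 56.4 F [ 0.4  0.4 -1.6] grip 64 j [ 0.97  0.34 -0.47  0.   -0.76  0.22]
TURN -10.9 SHIFT [134.1 267.3   1.8]
```

```bash
python3 -m pendant '[[0,0,0,0,0,-5.45,0.04],[0,0,0,0,0,-5.45,0.04],[0.015,0.0297,0,0,0,0,0.04],[0.015,0.0297,0,0,0,0,0.04],[0.015,0.0297,0,0,0,0,0.04],[0.015,0.0297,0,0,0,0,0.04],[0.015,0.0297,0,0,0,0,0.04],[0.015,0.0297,0,0,0,0,0.04],[0.015,0.0297,0,0,0,0,0.04],[0.015,0.0297,0,0,0,0,0.04],[0.015,0.0297,0,0,0,0,0.04],[0,0,0,0,0,0,0.04]]'; python3 -m pendant '[[0,0,0,0,0,0,0.04]]' >/dev/null; python3 go.py 487.2 18.5 80 79.2
python3 - <<'E'
from h import *
b=arm.get_image("side");crop(b,280,135,100,95,7,"pics/i.png")
p=arm.read_state()["position"];print(p)
for q in(p,p+[0,0,11.5+12],p+[0,0,0.5+0]): print(q,(proj(b,q)-[280,135])*7)
E
```

```text
clock: 8.55
position: [485.8, 13.2, 78.4]
ee_rot: [0.995, -0.097, -0.001, 0.0]
contact_force: [0.2, 0.8, -0.9]
gripper_width: 56.2
grasp_force: 64.1
t 8.65 pos [485.6  15.3  78.7] close 79.1 tilt [-0.002 -0.   ] w 56.2 F [-0.4  0.3 -0.7] grip 64 j [ 0.37  0.32 -0.52 -0.   -0.74  1.01]
TURN -0.1 SHIFT [ 1.  -3.4 -1.3]
[485.67190831  15.99861241  78.89519711]
[485.67190831  15.99861241  78.89519711] [184.37082471 281.44434229]
[485.67190831  15.99861241 102.39519711] [182.40764594 232.5492875 ]
[485.67190831  15.99861241  79.39519711] [184.32943134 280.41339648]
```

View pics/i.png

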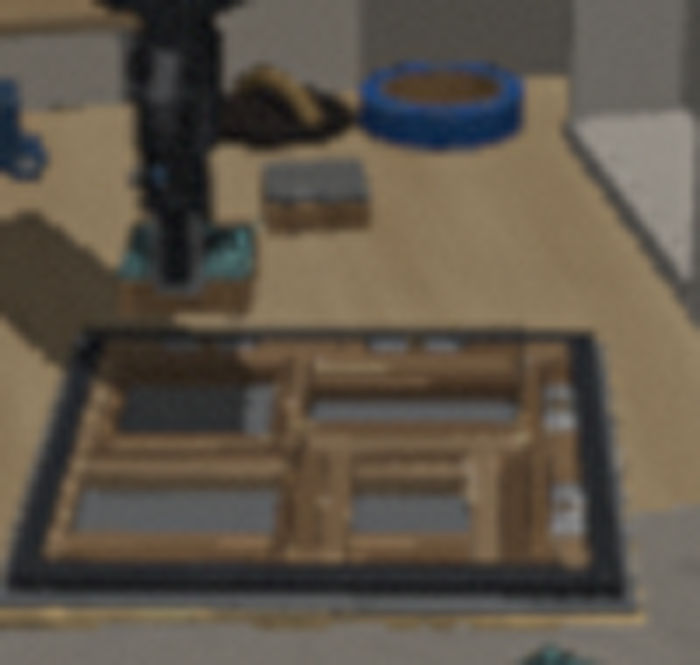

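```bash
python3 -m pendant '[[0.001,-0.003,0.015,0,0,0,0.04],[0,0,0.03,0,0,0,0.04],[0,0,0,0,0,0,0.04],[0,0,0,0,0,0,0.04]]' >/dev/null; python3 go.py 487.2 18.5 12.5 79.2
```

```text
t 9.1 pos [487.5  19.6  34.6] close 79.3 tilt [-0.001 -0.001] w 56.3 F [-0.3  0.2 -0.9] grip 64 j [ 0.37  0.39 -0.56  0.   -0.62  1.01]
TURN 0.1 SHIFT [-0.1  1.1 22.1]
```

```bash
python3 -m pendant '[[0,0.001,0.008,0,0,0,0.04],[0,0,0.005,0,0,0,0.04],[0,0,0,0,0,0,0.04]]' | grep -E "posi|cont|wid";python3 -m pendant '[[0,0,0.005,0,0,0,0.04],[0,0,0,0,0,0,0.04]]' | grep -E "posi|cont|wid"; python3 -m pendant '[[0,0,0.003,0,0,0,0.04],[0,0,0,0,0,0,0.04]]' | grep -E "posi|cont|wid"
```

```text
position: [487.4, 17.9, 21.5]
contact_force: [0.2, -0.1, -1.0]
gripper_width: 56.4
position: [487.4, 17.9, 16.4]
contact_force: [0.5, 0.2, 0.0]
gripper_width: 56.1
position: [487.5, 17.9, 13.4]
contact_force: [-0.6, 0.1, -0.9]
gripper_width: 56.2
```

```bash
python3 -m pendant '[[0,0,0.001,0,0,0,0.04],[0,0,0,0,0,0,0.068],[0,0,0,0,0,0,0.068],[0,0,0,0,0,0,0.068],[0,0,-0.02,0,0,0,0.068],[0,0,-0.04,0,0,0,0.068],[0,0,-0.05,0,0,0,0.085],[0,0,0,0,0,0,0.085]]' | grep -E "posi|cont|wid"; python3 go.py 405.2 -292.5 110 102.5
```

```text
position: [492.4, 19.2, 129.4]
contact_force: [0.6, 0.6, 0.5]
gripper_width: 84.8
t 10.6 pos [492.4  19.2 129.4] close 79.3 tilt [0.015 0.003] w 84.8 F [0.6 0.6 0.5] grip 0 j [ 0.37  0.25 -0.45  0.   -0.85  1.01]
TURN -23.2 SHIFT [-152.9  285.4   17.1]
```

```bash
python3 -m pendant '[[0,0,0,0,0,-7.7,0.085],[0,0,0,0,0,-7.7,0.085],[0,0,0,0,0,-7.7,0.085],[-0.0168,0.0317,0.002,0,0,0,0.085],[-0.0168,0.0317,0.002,0,0,0,0.085],[-0.0168,0.0317,0.002,0,0,0,0.085],[-0.0168,0.0317,0.002,0,0,0,0.085],[-0.0168,0.0317,0.002,0,0,0,0.085],[-0.0168,0.0317,0.002,0,0,0,0.085],[-0.0168,0.0317,0.002,0,0,0,0.085],[-0.0168,0.0317,0.002,0,0,0,0.085],[-0.0168,0.0317,0.002,0,0,0,0.07]]' >/dev/null; python3 -m pendant '[[0,0,0,0,0,0,0.07],[0,0,0,0,0,0,0.07]]' >/dev/null;  python3 go.py 405.2 -292.5 -2 102.5
python3 - <<'E'
from h import *
d=arm.get_image("top")
print("ros",teal(d,240,198,50,50,35),"border",teal(d,348,222,26,34,23))
crop(d,225,145,175,110,4.5,"pics/j.png")
E
```

```text
t 12.0 pos [ 400.1 -293.5  104.3] close 102.2 tilt [-0.  0.] w 70.0 F [ 0.6  1.  -0.6] grip 0 j [-0.31  0.3  -0.47 -0.   -0.81  2.09]
TURN -0.3 SHIFT [  5.2   0.2 106.3]
ros (array([491.2,  20.1, 488.3,  18.4]), array([55.9, 57. ]), np.float32(166.9)) border (array([ 372.3, -297.5,  372.1, -299.6]), array([25.9, 15.6]), np.float32(74.7))
```

View pics/j.png

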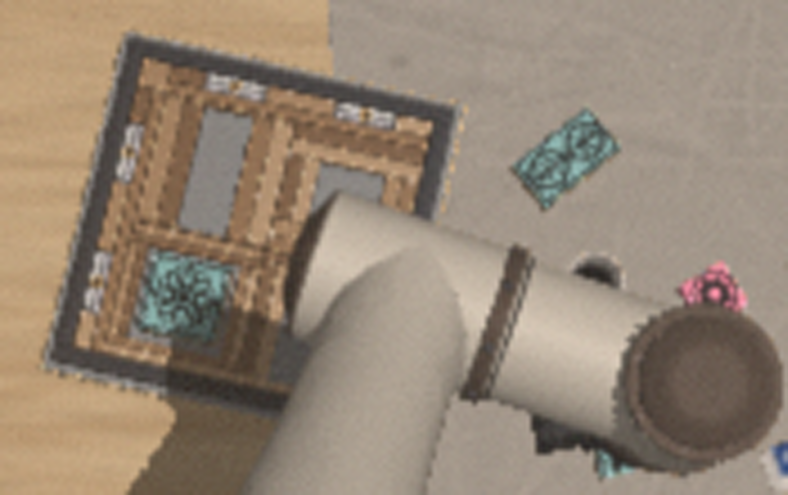

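```bash
python3 -m pendant '[[0.005,0,0.02,0,0,0,0.07],[0,0,0.04,0,0,0,0.07],[0,0,0.03,0,0,0,0.07],[0,0,0,0,0,0,0.07],[0,0,0,0,0,0,0.07]]' >/dev/null; python3 go.py 405.2 -292.5 4 102.5
```

```text
t 12.55 pos [ 406.3 -291.3   15.1] close 102.4 tilt [-0. -0.] w 69.9 F [ 0.5 -0.1  0.8] grip 0 j [-0.3   0.44 -0.54  0.   -0.59  2.08]
TURN -0.1 SHIFT [-1.3  0.9 11.1]
```

```bash
python3 -m pendant '[[-0.001,0.001,0.006,0,0,0,0.07],[0,0,0.005,0,0,0,0.05],[0,0,0,0,0,0,0.03],[0,0,0,0,0,0,0.01],[0,0,0,0,0,0,0.01],[0,0,0,0,0,0,0.01],[0,0,0,0,0,0,0.01],[0,0,0,0,0,0,0.01]]' | grep -E "pos|cont|wid|gras"
```

```text
position: [405.2, -293.3, 4.5]
contact_force: [-1.0, 0.8, 6.1]
gripper_width: 23.8
grasp_force: 60.4
```

```bash
python3 -m pendant '[[0,0,-0.02,0,0,0,0.01],[0,0,-0.03,0,0,0,0.01],[0,0,-0.03,0,0,0,0.01],[0,0,0,0,0,7.8,0.01],[0,0,0,0,0,7.8,0.01],[0,0,0,0,0,7.6,0.01],[0,0,0,0,0,0,0.01]]' | grep -E "pos|cont|wid|gras"; python3 go.py 585.5 -0.3 80 79.2
```

```text
position: [404.6, -293.0, 83.6]
contact_force: [-0.2, -0.3, -0.8]
gripper_width: 24.3
grasp_force: 59.7
t 14.05 pos [ 404.6 -293.    83.6] close 79.1 tilt [-0.  0.] w 24.3 F [-0.2 -0.3 -0.8] grip 60 j [-0.3   0.33 -0.48 -0.   -0.76  1.68]
TURN -0.1 SHIFT [ 122.8 -321.4    3.6]
```

```bash
python3 -m pendant '[[0.0123,-0.0321,0,0,0,0,0.01],[0.0123,-0.0321,0,0,0,0,0.01],[0.0123,-0.0321,0,0,0,0,0.01],[0.0123,-0.0321,0,0,0,0,0.01],[0.0123,-0.0321,0,0,0,0,0.01],[0.0123,-0.0321,0,0,0,0,0.01],[0.0123,-0.0321,0,0,0,0,0.01],[0.0123,-0.0321,0,0,0,0,0.01],[0.0123,-0.0321,0,0,0,0,0.01],[0.0123,-0.0321,0,0,0,0,0.01],[0,0,0,0,0,0,0.01],[0,0,0,0,0,0,0.01]]' >/dev/null; python3 go.py 585.5 -0.3 16.5 79.2
python3 - <<'E'
from h import *
d=arm.get_image("side");print(teal(d,300,140,70,45,80+18.5))
E
```

```text
t 15.25 pos [586.   -0.6  83. ] close 79.3 tilt [-0.001 -0.   ] w 24.0 F [-0.8  1.1 -0.6] grip 60 j [ 0.28  0.45 -0.27 -0.   -0.85  1.11]
TURN 0.1 SHIFT [-0.5 -0.2 66.5]
(array([653.8, 163.5, 656.2, 178.8]), array([122.7,  32.8]), np.float32(74.9))
```

```bash
python3 -m pendant '[[0,0,0.02,0,0,0,0.01],[0,0,0.025,0,0,0,0.01],[0,0,0.01,0,0,0,0.01],[0,0,0,0,0,0,0.01]]' | grep -E "pos|cont|wid|gras";python3 -m pendant '[[0,0,0.006,0,0,0,0.01],[0,0,0,0,0,0,0.01]]' | grep -E "pos|cont|wid"
```

```text
position: [584.7, -2.3, 27.2]
contact_force: [0.2, 0.7, -0.2]
gripper_width: 24.4
grasp_force: 59.7
position: [586.5, -1.4, 23.0]
contact_force: [0.2, 0.5, -0.2]
gripper_width: 24.3
```

```bash
python3 -m pendant '[[0,-0.001,0.004,0,0,0,0.01],[0,0,0,0,0,0,0.01]]' | grep -E "pos|cont|wid|gras";python3 -m pendant '[[0,0,0.001,0,0,0,0.01],[0,0,0,0,0,0,0.01]]' | grep -E "pos|cont|wid"
```

```text
position: [586.6, -0.1, 18.8]
contact_force: [0.7, -0.0, -0.7]
gripper_width: 24.0
grasp_force: 59.7
position: [586.6, -0.1, 17.8]
contact_force: [-0.4, -1.5, -0.3]
gripper_width: 24.4
```

```bash
python3 -m pendant '[[0,0,0.001,0,0,0,0.01],[0,0,0,0,0,0,0.01],[0,0,0,0,0,0,0.038],[0,0,0,0,0,0,0.038],[0,0,0,0,0,0,0.038],[0,0,-0.02,0,0,0,0.038],[0,0,-0.03,0,0,0,0.038],[0,0,-0.035,0,0,0,0.07],[0,0,0,0,0,0,0.07]]' | grep -E "posi|cont|wid"; python3 go.py 600.9 -261.8 100 40.5
```

```text
position: [590.2, 0.3, 107.2]
contact_force: [1.0, 0.9, 0.7]
gripper_width: 66.1
t 17.2 pos [5.902e+02 3.000e-01 1.072e+02] close 79.2 tilt [0.011 0.001] w 66.1 F [1.  0.9 0.7] grip 0 j [ 0.28  0.43 -0.24  0.   -0.89  1.1 ]
TURN 38.7 SHIFT [206.2 162.2   6.9]
```

```bash
python3 -m pendant '[[0,0,0,0,0,7.74,0.07],[0,0,0,0,0,7.74,0.07],[0,0,0,0,0,7.74,0.07],[0,0,0,0,0,7.74,0.07],[0,0,0,0,0,7.74,0.07],[0.0297,0.0227,0,0,0,0,0.07],[0.0297,0.0227,0,0,0,0,0.07],[0.0297,0.0227,0,0,0,0,0.07],[0.0297,0.0227,0,0,0,0,0.07],[0.0297,0.0227,0,0,0,0,0.07],[0.0297,0.0227,0,0,0,0,0.07],[0.0297,0.0227,0,0,0,0,0.07]]' >/dev/null; python3 -m pendant '[[0,0,0,0,0,0,0.07],[0,0,0,0,0,0,0.07],[0,0,0,0,0,0,0.07]]' >/dev/null;  python3 go.py 600.9 -261.8 2 40.5
python3 - <<'E'
from h import *
d=arm.get_image("top")
print("border",teal(d,244,155,45,42,35))
crop(d,225,145,175,110,4.5,"pics/k.png")
E
```

```text
t 18.7 pos [ 600.  -260.8  101.4] close 40.4 tilt [-0.001  0.   ] w 70.1 F [ 0.6  0.1 -0.1] grip 0 j [-0.16  0.53 -0.07 -0.   -0.97  0.87]
TURN -0.1 SHIFT [ 1.5 -0.  99.4]
border (array([ 6.172e+02, -6.000e-01,  6.170e+02, -5.000e-01]), array([2.8, 1.1]), np.float32(2.0))
```

View pics/k.png

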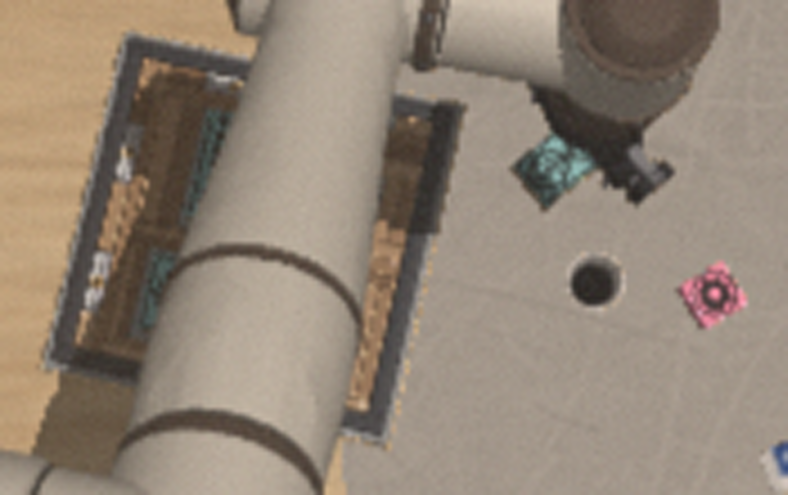

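```bash
python3 -m pendant '[[0.001,0,0.02,0,0,0,0.07],[0,0,0.04,0,0,0,0.07],[0,0,0.028,0,0,0,0.07],[0,0,0,0,0,0,0.07],[0,0,0,0,0,0,0.07]]' >/dev/null; python3 go.py 600.9 -261.8 2.5 40.5
```

```text
t 19.25 pos [ 601.5 -261.6   14.2] close 40.5 tilt [-0.    -0.001] w 69.9 F [-0.3  0.3 -0.2] grip 0 j [-0.16  0.63 -0.14  0.   -0.79  0.87]
TURN 0.0 SHIFT [-0.2  0.6 11.7]
```

```bash
python3 -m pendant '[[0,0,0.006,0,0,0,0.07],[0,0,0.006,0,0,0,0.06],[0,0,0,0,0,0,0.04],[0,0,0,0,0,0,0.025],[0,0,0,0,0,0,0.025],[0,0,0,0,0,0,0.025],[0,0,0,0,0,0,0.025]]' | grep -E "pos|cont|wid|gras"
```

```text
position: [601.4, -262.4, 2.5]
contact_force: [-1.5, 1.1, 4.3]
gripper_width: 40.1
grasp_force: 62.5
```

```bash
python3 -m pendant '[[0,0,-0.02,0,0,0,0.025],[0,0,-0.03,0,0,0,0.025],[0,0,-0.03,0,0,0,0.025],[0,0,0,0,0,-7.74,0.025],[0,0,0,0,0,-7.74,0.025],[0,0,0,0,0,-7.74,0.025],[0,0,0,0,0,-7.74,0.025],[0,0,0,0,0,-7.74,0.025],[0,0,0,0,0,0,0.025]]' | grep -E "pos|cont|wid|gras"; python3 go.py 468.5 -79.7 80 79.2
```

```text
position: [600.3, -262.2, 81.0]
contact_force: [-0.0, -0.1, -1.0]
gripper_width: 40.5
grasp_force: 62.0
t 20.85 pos [ 600.3 -262.2   81. ] close 79.1 tilt [-0.001  0.   ] w 40.5 F [-0.  -0.1 -1. ] grip 62 j [-0.17  0.56 -0.09 -0.   -0.93  1.55]
TURN -0.1 SHIFT [-163.7 -154.6    1.2]
```

```bash
python3 -m pendant '[[-0.0234,-0.022,0,0,0,0,0.025],[-0.0234,-0.022,0,0,0,0,0.025],[-0.0234,-0.022,0,0,0,0,0.025],[-0.0234,-0.022,0,0,0,0,0.025],[-0.0234,-0.022,0,0,0,0,0.025],[-0.0234,-0.022,0,0,0,0,0.025],[-0.0234,-0.022,0,0,0,0,0.025],[0,0,0,0,0,0,0.025],[0,0,0,0,0,0,0.025]]' >/dev/null; python3 go.py 468.5 -79.7 15 79.2
```

```text
t 21.75 pos [469.3 -79.6  82. ] close 79.1 tilt [ 0.001 -0.   ] w 40.3 F [ 0.6  0.2 -0.7] grip 62 j [ 0.17  0.3  -0.54  0.   -0.73  1.21]
TURN -0.1 SHIFT [-0.8  0.2 67. ]
```

```bash
python3 -m pendant '[[0,0,0.02,0,0,0,0.025],[0,0,0.025,0,0,0,0.025],[0,0,0.012,0,0,0,0.025],[0,0,0,0,0,0,0.025],[0,0,0,0,0,0,0.025]]' | grep -E "pos|cont|wid|gras";python3 -m pendant '[[0,0,0.005,0,0,0,0.025],[0,0,0,0,0,0,0.025],[0,0,0.002,0,0,0,0.025],[0,0,0,0,0,0,0.025]]' | grep -E "pos|cont|wid"
```

```text
position: [470.0, -80.6, 24.7]
contact_force: [-0.8, -1.1, -1.5]
gripper_width: 40.4
grasp_force: 62.0
position: [469.2, -80.0, 17.8]
contact_force: [-0.3, -0.4, -1.4]
gripper_width: 40.1
```

```bash
python3 -m pendant '[[0,0,0.0025,0,0,0,0.025],[0,0,0,0,0,0,0.025],[0,0,0,0,0,0,0.054],[0,0,0,0,0,0,0.054],[0,0,0,0,0,0,0.054],[0,0,-0.02,0,0,0,0.054],[0,0,-0.03,0,0,0,0.054],[0,0,-0.035,0,0,0,0.054],[0,0,0,0,0,8.55,0.054],[0,0,0,0,0,8.55,0.054],[0,0,0,0,0,0,0.054],[0,0,0,0,0,0,0.054]]' | grep -E "posi|cont|wid"; python3 go.py 532.2 -455.5 100 62
```

```text
position: [469.1, -80.1, 100.2]
contact_force: [-0.2, 0.3, -0.3]
gripper_width: 54.1
t 23.85 pos [469.1 -80.1 100.2] close 62.2 tilt [-0. -0.] w 54.1 F [-0.2  0.3 -0.3] grip 0 j [ 0.17  0.27 -0.52 -0.   -0.78  0.91]
TURN 0.2 SHIFT [2.320e+02 3.018e+02 2.000e-01]
```

```bash
python3 -m pendant '[[0.0232,0.0302,0,0,0,0,0.054],[0.0232,0.0302,0,0,0,0,0.054],[0.0232,0.0302,0,0,0,0,0.054],[0.0232,0.0302,0,0,0,0,0.054],[0.0232,0.0302,0,0,0,0,0.054],[0.0232,0.0302,0,0,0,0,0.054],[0.0232,0.0302,0,0,0,0,0.054],[0.0232,0.0302,0,0,0,0,0.054],[0.0232,0.0302,0,0,0,0,0.054],[0.0232,0.0302,0,0,0,0,0.054],[0,0,0,0,0,0,0.054],[0,0,0,0,0,0,0.054]]' >/dev/null; python3 go.py 532.2 -455.5 2.5 62;  python3 - <<'E'
from h import *
d=arm.get_image("top")
for n,b,t in(("border",(250,158,42,42),(585.5,-.3)),("ros",(240,198,45,40),(487.2,18.5)),("leaf",(280,200,30,38),(468.5,-79.7))):
    print(n,t,teal(d,*b,35))
crop(d,225,145,175,110,4.5,"pics/l.png")
E
```

```text
t 25.05 pos [ 531.4 -456.    98.7] close 62.0 tilt [-0.002  0.001] w 54.5 F [-0.6 -0.  -0.1] grip 0 j [-0.48  0.61  0.06 -0.   -1.02  1.56]
TURN -0.0 SHIFT [ 0.6 -0.8 96.2]
border (585.5, -0.3) (array([ 5.859e+02, -4.000e-01,  5.863e+02, -4.000e-01]), array([26. , 82.2]), np.float32(170.7))
ros (487.2, 18.5) (array([487.9,  17.2, 488.1,  17.6]), array([58.6, 57.3]), np.float32(77.7))
leaf (468.5, -79.7) (array([477.3, -78.1, 469.7, -79.1]), array([40.7, 72.1]), np.float32(168.5))
```

View pics/l.png

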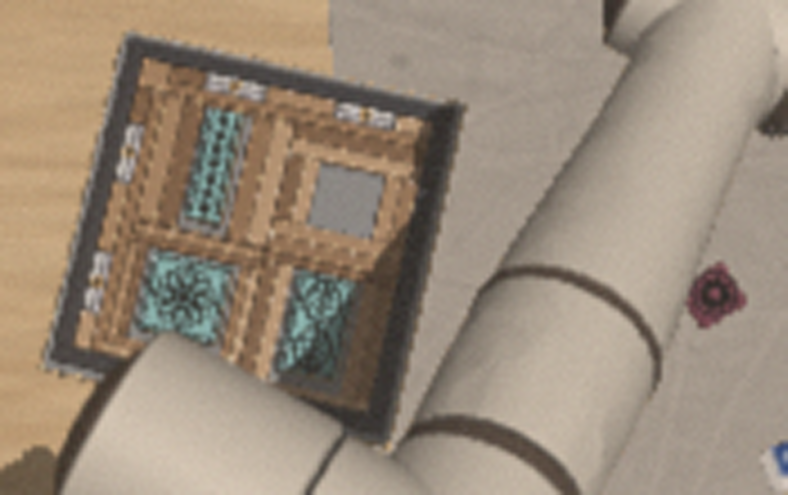

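```bash
python3 -m pendant '[[0.001,-0.001,0.02,0,0,0,0.054],[0,0,0.04,0,0,0,0.054],[0,0,0.024,0,0,0,0.054],[0,0,0,0,0,0,0.054],[0,0,0,0,0,0,0.054]]' >/dev/null; python3 go.py 532.2 -455.5 2.5 62
```

```text
t 25.6 pos [ 534.1 -454.6   16.9] close 62.1 tilt [-0.    -0.001] w 54.0 F [ 0.8 -0.1  0.5] grip 0 j [-0.48  0.69 -0.01  0.   -0.87  1.56]
TURN 0.1 SHIFT [-1.2  1.7 14.4]
```

```bash
python3 -m pendant '[[-0.001,0.001,0.007,0,0,0,0.054],[0,0,0.007,0,0,0,0.054],[0,0,0,0,0,0,0.04],[0,0,0,0,0,0,0.02],[0,0,0,0,0,0,0.02],[0,0,0,0,0,0,0.02],[0,0,0,0,0,0,0.02]]' | grep -E "pos|cont|wid|gras"
```

```text
position: [532.4, -455.7, 2.5]
contact_force: [0.5, -0.8, 1.8]
gripper_width: 36.4
grasp_force: 62.2
```

```bash
python3 -m pendant '[[0,0,-0.02,0,0,0,0.02],[0,0,-0.03,0,0,0,0.02],[0,0,-0.03,0,0,0,0.02],[0,0,0,0,0,-8.58,0.02],[0,0,0,0,0,-8.58,0.02],[0,0,0,0,0,0,0.02],[0,0,0,0,0,0,0.02]]' | grep -E "pos|cont|wid|gras"; python3 go.py 566.7 -98.5 80 79.2
```

```text
position: [532.0, -455.5, 81.9]
contact_force: [-0.8, 0.5, -0.9]
gripper_width: 36.3
grasp_force: 62.1
t 27.0 pos [ 532.  -455.5   81.9] close 79.0 tilt [-0.001  0.   ] w 36.3 F [-0.8  0.5 -0.9] grip 62 j [-0.48  0.62  0.04 -0.   -0.99  1.86]
TURN -0.2 SHIFT [ -32.8 -357.2    2. ]
```

```bash
python3 -m pendant '[[-0.0033,-0.0357,0,0,0,-0.2,0.02],[-0.0033,-0.0357,0,0,0,0,0.02],[-0.0033,-0.0357,0,0,0,0,0.02],[-0.0033,-0.0357,0,0,0,0,0.02],[-0.0033,-0.0357,0,0,0,0,0.02],[-0.0033,-0.0357,0,0,0,0,0.02],[-0.0033,-0.0357,0,0,0,0,0.02],[-0.0033,-0.0357,0,0,0,0,0.02],[-0.0033,-0.0357,0,0,0,0,0.02],[-0.0033,-0.0357,0,0,0,0,0.02],[0,0,0,0,0,0,0.02],[0,0,0,0,0,0,0.02]]' >/dev/null; python3 go.py 566.7 -98.5 15 79.2
```

```text
t 28.2 pos [565.9 -98.   82.1] close 79.4 tilt [-0. -0.] w 36.4 F [-0.  -0.7 -0.1] grip 62 j [ 0.11  0.44 -0.3   0.   -0.83  1.27]
TURN 0.2 SHIFT [ 0.9  0.3 67.1]
```

```bash
python3 -m pendant '[[0.001,0,0.02,0,0,0,0.02],[0,0,0.025,0,0,0,0.02],[0,0,0.012,0,0,0,0.02],[0,0,0,0,0,0,0.02],[0,0,0,0,0,0,0.02]]' | grep -E "pos|cont|wid|gras";python3 -m pendant '[[0,0,0.005,0,0,0,0.02],[0,0,0,0,0,0,0.02],[0,0,0.002,0,0,0,0.02],[0,0,0,0,0,0,0.02]]' | grep -E "pos|cont|wid"
```

```text
position: [567.2, -99.6, 25.5]
contact_force: [-0.0, 0.3, 0.3]
gripper_width: 36.1
grasp_force: 62.1
position: [566.9, -98.8, 18.4]
contact_force: [-0.6, 1.3, -0.3]
gripper_width: 36.7
```

Lower, release, retreat up and swing away so the top camera sees the forme.

```bash
python3 -m pendant '[[0,0,0.003,0,0,0,0.02],[0,0,0,0,0,0,0.02],[0,0,0,0,0,0,0.05],[0,0,0,0,0,0,0.05],[0,0,0,0,0,0,0.05],[0,0,-0.02,0,0,0,0.05],[0,0,-0.04,0,0,0,0.05],[0,0,-0.05,0,0,0,0.05],[0,0,-0.05,0,0,0,0.05],[0,0,0,0,0,0,0.05],[0,0,0,0,0,0,0.05]]' | grep -E "posi|cont|wid"; python3 -m pendant '[[0,-0.045,0,0,0,0,0.05],[0,-0.045,0,0,0,0,0.05],[0,-0.045,0,0,0,0,0.05],[0,-0.045,0,0,0,0,0.05],[0,-0.045,0,0,0,0,0.05],[0,-0.045,0,0,0,0,0.05],[0,-0.045,0,0,0,0,0.05],[0,-0.045,0,0,0,0,0.05],[0,0,0,0,0,0,0.05],[0,0,0,0,0,0,0.05]]' | grep -E "posi"
python3 - <<'E'
from h import *
d=arm.get_image("top");s=arm.get_image("side")
for n,b,t in(("border",(250,158,42,42),(585.5,-.3)),("ros",(240,198,45,40),(487.2,18.5)),("leaf",(280,200,30,38),(468.5,-79.7)),("star",(285,170,35,35),(566.7,-98.5))):
    print(n,t,teal(d,*b,35))
crop(d,160,130,280,135,2.8,"pics/m1.png");crop(s,240,150,160,70,4.9,"pics/m2.png")
cv2.imwrite("pics/m.png",cv2.resize(np.vstack([cv2.imread("pics/m1.png"),cv2.imread("pics/m2.png")]),(680,600)))
E
```

```text
position: [567.4, -98.7, 176.9]
contact_force: [-0.3, -0.1, -0.9]
gripper_width: 49.8
position: [632.2, 255.6, 172.3]
border (585.5, -0.3) (array([ 5.862e+02, -5.000e-01,  5.864e+02, -6.000e-01]), array([25.9, 82.2]), np.float32(169.6))
ros (487.2, 18.5) (array([487.7,  17.4, 487.4,  17.4]), array([58.1, 57.9]), np.float32(76.5))
leaf (468.5, -79.7) (array([469.8, -80.6, 469.2, -80.3]), array([41.9, 72.5]), np.float32(168.8))
star (566.7, -98.5) (array([566.7, -99.4, 566.9, -99.3]), array([39., 38.]), np.float32(79.7))
```

View pics/m.png

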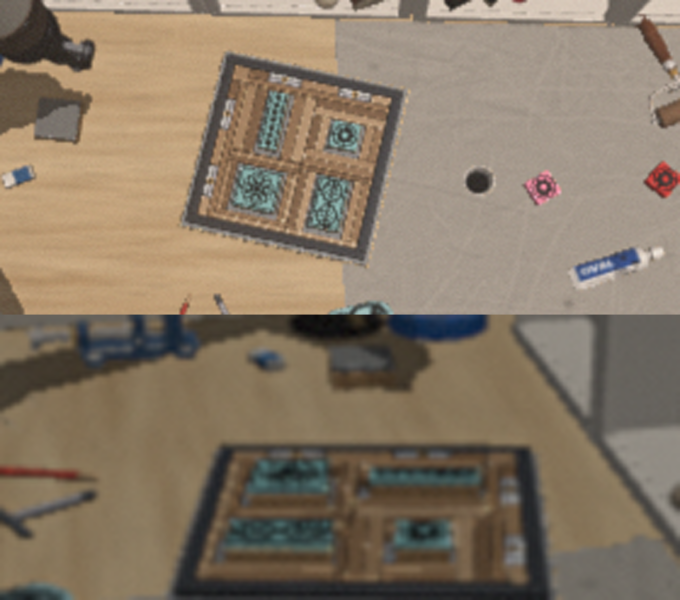

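```bash
python3 -c "
from bench import arm
print(arm.job_done())"
```

```text
the job is handed in; nothing more can be done
None
```

All four carved blocks sit face up in their matching spaces, measured within about 1 mm of centre and about 3° of square (the rosette is the furthest off square). The grey block, the cup and the pink and red look-alikes were left where they stood, and the job was handed in at about 31 s of the 93 s limit. While finding the right grasp height I pressed the closed fingertips onto the rosette's face, peaking at 39.3 N vertically and about 41 N in total; the 40 N limit is stated for the arm and gripper body, so I can't be sure how the judge counts it.

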